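# Set a globe lamp in the tester and click the test head over it

### The job

Take the amber globe bulb out of the black tray and stand it, globe down and cap straight up, in the rubber ring of the lamp tester, setting it down rather than dropping it. Then turn the tester's red knob clockwise until it clicks past its detent and rests in the test position, with the yellow arm's head over the bulb's cap and the bulb still standing upright. Leave the white bulbs, the reel and the carton where they are.

Things in the scene. Friction and masses are not known exactly. Their poses are not given: they have to be found in the camera images.
- amber_mid (a point): Middle of the amber (orange) globe bulb, 80 mm long, about 60 g, loose: on its axis, 40 mm from either end; z points out of the metal cap. The globe is a 48 mm ball centred 16 mm below this point. The straight cap, 26 mm diameter, runs from 5 to 37 mm above this point (grip it about 27 mm above). Starts cap up in a tray hole. In a ring only friction holds it: it keeps the lean it is left with.
- amber: the same amber bulb; its origin and axes are those of point amber_mid.
- white_a: a bulb of the same shape and size with a white globe, standing cap up in another hole of the tray; origin on its axis half-way up. To be left alone.
- white_b: a second white bulb, in a third hole of the tray; origin on its axis half-way up. To be left alone.
- tray: fixed black square tray plate, 180 x 180 x 20 mm, with four round holes of 34 mm diameter at +-45 mm in its x and y. Origin: centre of its underside, on the bench. A bulb sits in a hole with its middle point 33 mm above the plate's top (53 mm above the bench).
- ring_seat (a point): centre of the upper rim of the black rubber ring on the tester: inner diameter 34 mm, outer 56 mm, rim 34 mm above the bench. Fixed; axes are the tester's: z up. A globe seated in it has its bulb's middle point 33 mm above this point.
- tester: the fixed lamp tester: grey base plate 210 x 230 x 12 mm, origin at the centre of its underside on the bench, z up. The rubber ring stands at y -62.5 mm, a round post (32 mm diameter, 114 mm high) with the arm and red knob at y +62.5 mm; a white panel box, 47 mm high, on the plate at x +75 mm. The red knob's top is 167 mm above the bench: carry things over it higher than that.
- knob_grip (a point): On the vertical axis of the tester's red bar knob, at the height to grip (151 mm above the bench). The bar is 52 mm long along x, 14 mm thick along y, and spans 24 mm below to 16 mm above this point. The yellow arm and a 42 mm hub lie from 24 mm below; the arm turns with the knob and points along +x. The knob's axis is 125 mm from the ring's axis.
- test_head (a point): centre of the underside of the black round head (32 mm diameter, with a 3 mm brass pin below) at the end of the yellow arm, 125 mm from the knob's axis, 114 mm above the bench; about 7 mm above the top of an upright seated bulb when over it. An upright bulb is not touched by it.
- turret (a joint): Angle of the red knob and yellow arm (rad), growing clockwise seen from above. Starts parked between 0 and 0.25, turning nearly freely there. Resistance rises to about 0.07 N m before the detent's crest at 0.86; short of the crest it springs back when let go, beyond it it snaps by itself to the test position at 1.35 (head over the ring). End stop at 1.43. One grasp does it.
- reel: loose reel of white filament, 84 mm diameter, 34 mm high, lying flat on the bench beyond the work; origin at the centre of its underside. To be left alone.
- carton: loose cardboard carton, 60 x 80 x 45 mm; origin at the centre of its underside. To be left alone.
Mind the look-alikes: they are no part of the job. Leave any blue look-alike of the amber alone.

How it is judged:
By the outcome, as a careful person would: the job done as asked, in the order asked, and still so for the second after the job is handed in, with the robot touching nothing.
It also fails if it takes over 58 s, if anything falls off the work surface, if the arm or the gripper's body presses on something with over 40 N, if the wrist force passes 120 N, or if a joint passes its speed limit or range.

### The arm

A 6-joint arm with a two-finger parallel gripper is mounted at the origin on the work surface. World frame = base frame: x ahead of the robot, y to its left, z up, the work surface at z = 0. Lengths are in m, angles in rad, forces in N, time in s.
With the tool pointing down it reaches from about 0.375 to 0.975 m from the base axis. Payload 3.8 kg.
Tool frame: the origin (TCP) lies at the very end of the fingers, on their centre line; the grasp point (between the pads) lies 19 mm behind it (bot.tcp_to_grasp is the z of the grasp point in the tool frame, in m); z points along the fingers, y is the direction in which the jaws open and shut (so a half turn about z gives the same grasp; the last joint's range is limited). The gripper opens to 85 mm and grips with 20 to 120 N. Pads are 22 mm wide; open, the fingers measure 114 mm over their backs; the gripper's body (76 mm by 85 mm) begins 54 mm behind the grasp point. The pads swing forward as they close: fully open they stand 13 mm farther back than shut.
Start: joints at [-1.294, 0.264, 1.604, -0, 1.274, -0.037], TCP at [0.208, -0.642, 0.231] pointing down, gripper open.
Joint ranges: [-2.63, 2.63], [-0.94, 2.18], [0.31, 2.57], [-1.31, 4.45], [0, 2.66], [-2.55, 2.55]. Speed limits (rad/s): [2.57, 2.57, 3.14, 3.14, 3.14, 3.14].

### API

Orientations are given as a rotation vector (axis times angle).
In Python, from workcell import status, vision, job, bot gives the robot as it stands.
- The arm moves only by the tool apply_moves, never from a script. Its argument "deltas" is a list of rows, each a list of 7 numbers: the shift along the tool's x, y, z in m, then the turn, a rotation vector about the tool's x, y, z in rad, then the closure, from 0 (fully open) to 1 (shut). In form: [[x, y, z, rx, ry, rz, jaw], ...]. A call has 1 to 8 rows; each row is the pose to reach, as a shift and turn from the pose commanded when the call began, along the tool's axes at that moment; what a row does not reach only later rows make up. A row lasts 1/12 s, in which the tool goes at most 41.7 mm and 7.16 degrees, less where a joint would pass 70% of its speed; a pose out of reach is approached as far as the arm can. A call with a gripper value outside its range is refused whole. The fingers move at their own pace and stop on an object; "squeeze" is the grip in N (left out, the last holds). Time passes only in rows, so rows that repeat a pose let the fingers close. It gives the time, the measured TCP pose, the force and the opening at its end, in the units of the state.
- status.read_state(): the state, without advancing time (a new reading comes with each control period).
- vision.read_camera(name): name is "scene" or "top" or "wrist"; returns the picture (480x640x3 uint8, red, green, blue); there is no depth.
- vision.get_calibration(name): a dict with "fov_y" (degrees; the focal length in pixels is half the picture's height over the tangent of half this angle, whatever the lens; pixels are square), "cx", "cy" (the principal point, pixels), "R" (3x3) and "t" (3): a world point X has camera coordinates R X + t; the wrist camera has in their place "tool_from_camera" (4x4, takes a point from camera to tool coordinates, whose origin is the TCP and whose axes are the flange's). Camera axes: x right, y down, z forward; pixel columns grow to the right and rows downward; lengths in m; the calibration is good to about 2 mm. A picture is of the moment at which its call begins: read the wrist's pose just before it. get_calibration takes no time and is no camera call.
- job.finish_job(): hands the job in, once; it reports no verdict.
The state is a dict: "time": time; "q": joint angles; "joint_vel": joint speeds; "joint_torque": joint torques, N m; "tool_pos": TCP position; "tcp_rot": TCP orientation; "wrist_force": force on the tool from outside, world axes, zero at the start; "torque": the same for the moment, N m; "width": opening from 0.0 (shut) to 1.0 (fully open).
Only numpy, scipy, OpenCV 4.12 (cv2) and the standard library are available. Lean on these libraries where they do the work, as an engineer would, in place of code of your own. Each camera call takes 0.05 s, during which the arm holds its last target. There are 200 camera calls.

## Working session

There is one attempt and no reset: what is moved stays moved. The work goes in short steps, Python scripts to look and compute and a tool call to move; the robot and the scene stay as the last step left them, time stands still between calls to the robot, and variables do not carry over. Pictures are saved under pics/ and viewed, about 8 in all and at most 12, crops included, and the job is handed in when it is done.

Besides the shell and the picture viewer there is one more tool, called after "Emit:" as name(argument=value, ...), one argument or row to a line, values as JSON. apply_moves: Moves the arm, as the interface text tells. Its arguments: {"type":"object","properties":{"deltas":{"type":"array","items":{"type":"array","items":{"type":"number"}}},"squeeze":{"type":"number"}},"required":["deltas"]}

```bash
mkdir -p pics; ls; python3 - <<'E'
from workcell import status, vision, bot
import cv2,numpy as np
print(status.read_state()); print(bot.tcp_to_grasp)
for n in("scene","top","wrist"):
    im=vision.read_camera(n); np.save(f'pics/{n}0.npy',im); cv2.imwrite(f'pics/{n}0.png',im[:,:,::-1]); print(n,vision.get_calibration(n))
E
```

```text
pics
{'time': 0.0, 'q': array([-1.29392615e+00,  2.64772465e-01,  1.60538776e+00,  3.36269193e-05,
        1.27368588e+00, -3.69029370e-02]), 'joint_vel': array([-0.00086221,  0.00162957,  0.00105188,  0.00093664,  0.0014439 ,
        0.00136309]), 'joint_torque': array([ 1.92404164e-03, -5.15107334e+01, -3.67317832e+01,  1.77057827e-04,
        1.28329601e-02, -2.43649900e-06]), 'tool_pos': array([ 0.20814503, -0.64133571,  0.22994158]), 'tcp_rot': array([-3.10079810e+00, -4.90488783e-01,  3.73295313e-04]), 'wrist_force': array([ 0.94681161, -0.45041313,  0.00335754]), 'torque': array([-0.00203129,  0.00163111, -0.06704656]), 'width': 0.9988943793205509}
-0.0187
scene {'fov_y': 47.31516632753589, 'cx': 333.3372356261451, 'cy': 237.2983801114776, 'R': array([[ 0.36622932,  0.93046326,  0.01068653],
       [ 0.74783708, -0.28747498, -0.59841277],
       [-0.55372898,  0.22714809, -0.80111669]]), 't': array([-0.1670871 , -0.40115441,  1.63140335])}
top {'fov_y': 55.11685274807957, 'cx': 320.3634799269126, 'cy': 235.83648550857163, 'R': array([[ 0.01410574, -0.99974349, -0.01771976],
       [-0.99455768, -0.01219862, -0.10347079],
       [ 0.1032281 ,  0.01908285, -0.99447464]]), 't': array([-0.06032322,  0.63187874,  0.96059155])}
wrist {'fov_y': 68.64993037551822, 'cx': 316.2869553188905, 'cy': 235.57923335748578, 'tool_from_camera': array([[-1.36518876e-03, -9.51294821e-01, -3.08279579e-01,
         8.00458424e-02],
       [ 9.99998771e-01, -1.53619415e-03,  3.12010461e-04,
         5.64152654e-04],
       [-7.70391221e-04, -3.08278774e-01,  9.51295750e-01,
        -1.42293741e-01],
       [ 0.00000000e+00,  0.00000000e+00,  0.00000000e+00,
         1.00000000e+00]])}
```

View pics/top0.png

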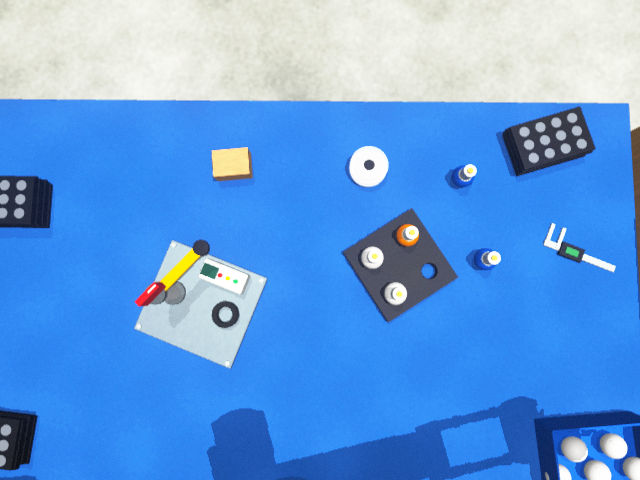

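View pics/scene0.png

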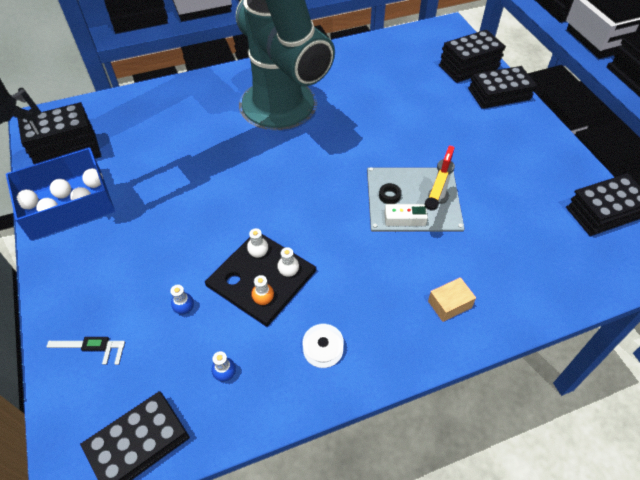

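```bash
cat > h.py <<'E'
import numpy as np, cv2
from scipy.spatial.transform import Rotation as Ro
from workcell import status, vision, bot
def cam(n,s=None):
    c=vision.get_calibration(n); f=240/np.tan(np.radians(c['fov_y']/2))
    if n=='wrist':
        M=np.array(c['tool_from_camera']); T=np.eye(4); T[:3,:3]=Ro.from_rotvec(s['tcp_rot']).as_matrix(); T[:3,3]=s['tool_pos']
        W=np.linalg.inv(T@M); return f,c['cx'],c['cy'],W[:3,:3],W[:3,3]
    return f,c['cx'],c['cy'],np.array(c['R']),np.array(c['t'])
def ray(C,u,v):
    f,cx,cy,R,t=C; d=R.T@np.array([(u-cx)/f,(v-cy)/f,1]); return -R.T@t, d/np.linalg.norm(d)
def onz(C,u,v,z):
    o,d=ray(C,u,v); return o+d*(z-o[2])/d[2]
def proj(C,X):
    f,cx,cy,R,t=C; p=R@np.asarray(X)+t; return np.array([cx+f*p[0]/p[2],cy+f*p[1]/p[2]])
def tri(C1,p1,C2,p2):
    (a,d),(b,e)=ray(C1,*p1),ray(C2,*p2); k=np.linalg.lstsq(np.c_[d,-e],b-a,rcond=None)[0]
    P,Q=a+k[0]*d,b+k[1]*e; return (P+Q)/2,np.linalg.norm(P-Q)
def blob(im,lo,hi,box=(0,0,640,480)):
    x0,y0,x1,y1=box; m=cv2.inRange(cv2.cvtColor(im[y0:y1,x0:x1],cv2.COLOR_RGB2HSV),np.array(lo),np.array(hi))
    n,l,st,ce=cv2.connectedComponentsWithStats(m); i=1+st[1:,4].argmax(); return ce[i]+[x0,y0],st[i,4]
E
python3 - <<'E'
from h import *
T,S=np.load('pics/top0.npy'),np.load('pics/scene0.npy'); ct,cs=cam('top'),cam('scene')
def pr(n,*a): print(n,*[np.round(x,4) for x in a])
K=dict(
 red=((0,180,90),(5,255,255),(130,270,170,315),(430,140,465,180)),
 yellow=((22,150,100),(35,255,255),(150,230,215,290),(420,150,460,210)),
 amber=((5,180,120),(20,255,255),(390,215,430,255),(245,265,285,315)),
 head=((0,0,0),(179,255,60),(188,235,212,260),(422,194,442,212)),
 ring=((0,0,0),(179,255,60),(205,295,245,335),(375,178,405,206)))
for n,(lo,hi,b1,b2) in K.items():
    p,a=blob(T,lo,hi,b1); q,b=blob(S,lo,hi,b2); X,e=tri(ct,p,cs,q); pr(n,p,a,q,b,X,e)
pr('amber cap z.093',onz(ct,411,233,.093)); pr('capS',onz(cs,261.5,280,.093))
pr('ring34',onz(ct,*blob(T,*K['ring'][:3])[0],.029))
for c in[(174,243),(265,279),(229,365),(137,327)]: pr('corner',onz(ct,*c,.012))
for c in[(412,210),(456,276),(389,320),(344,253)]: pr('tray',onz(ct,*c,.02))
E
```

```text
red [157. 286.] 1 [446.6224 160.602 ] 98 [0.5219 0.253  0.1574] 0.0045
yellow [179.3859 268.7178] 482 [438.2634 184.7901] 243 [0.5553 0.2221 0.1213] 0.0007
amber [404.6012 236.3571] 168 [262.89 297.07] 200 [ 0.6351 -0.237   0.0159] 0.0022Traceback (most recent call last):
  File "<stdin>", line 11, in <module>
  File "h.py", line 21, in blob
    n,l,st,ce=cv2.connectedComponentsWithStats(m); i=1+st[1:,4].argmax(); return ce[i]+[x0,y0],st[i,4]
                                                       ~~~~~~~~~~~~~~~^^
ValueError: attempt to get argmax of an empty sequence
```

```bash
python3 - <<'E'
from h import *
T,S=np.load('pics/top0.npy'),np.load('pics/scene0.npy'); ct,cs=cam('top'),cam('scene')
hs=lambda I,u,v:cv2.cvtColor(I,cv2.COLOR_RGB2HSV)[v,u]
print('head',hs(T,201,247),hs(S,432,203),'ring',hs(T,217,314),hs(S,380,193),'knob',hs(T,145,296),hs(S,449,155))
def pr(n,*a): print(n,*[np.round(x,4) for x in a])
K=dict(
 red=((168,150,80),(179,255,255),(130,270,170,315),(430,140,465,180)),
 head=((0,0,0),(179,255,75),(188,235,212,260),(422,194,442,212)),
 ring=((0,0,0),(179,255,75),(205,295,245,335),(375,178,405,206)))
for n,(lo,hi,b1,b2) in K.items():
  try:
    p,a=blob(T,lo,hi,b1); q,b=blob(S,lo,hi,b2); X,e=tri(ct,p,cs,q); pr(n,p,a,q,b,X,e)
  except ValueError as e: print(n,e)
pr('amber cap z.093',onz(ct,411,233,.093)); pr('capS',onz(cs,261.5,279,.093))
pr('ringpick',onz(ct,225.5,314,.034),onz(cs,390,193,.034)); pr('headpick',onz(ct,201,247,.13),onz(cs,432,202,.13))
for c in[(174,243),(265,279),(229,365),(137,327)]: pr('corner',onz(ct,*c,.012))
for c in[(412,210),(456,276),(389,320),(344,253)]: pr('tray',onz(ct,*c,.02))
E
```

```text
head [117  64  87] [108  32  40] ring [108  58  57] [ 0  0 40] knob [178 211 254] [  2 118 250]
red [149.2277 294.4752] 303 [450.6  149.55] 20 [0.5075 0.2638 0.1746] 0.0116
head [208.  248.5] 4 [431.2652 203.4773] 132 [0.5981 0.1743 0.1195] 0.0139
ring [224.6589 314.5265] 302 [389.6146 193.2492] 301 [0.4608 0.1521 0.0199] 0.0002
amber cap z.093 [ 0.6343 -0.2362  0.093 ]
capS [ 0.6377 -0.2346  0.093 ]
ringpick [0.463  0.1473 0.034 ] [0.4712 0.1467 0.034 ]
headpick [0.5977 0.1785 0.13  ] [0.6031 0.1795 0.13  ]
corner [0.6148 0.272  0.012 ]
corner [0.5384 0.0681 0.012 ]
corner [0.3534 0.1407 0.012 ]
corner [0.4306 0.3442 0.012 ]
tray [ 0.6933 -0.2517  0.02  ]
tray [ 0.5505 -0.3453  0.02  ]
tray [ 0.4547 -0.2011  0.02  ]
tray [ 0.597  -0.1037  0.02  ]
```

```bash
cat >> h.py <<'E'
def delta(pos,phi,s=None):
    s=s or status.read_state(); R0=Ro.from_rotvec(s['tcp_rot']); a=np.radians(phi)
    G=Ro.from_matrix(np.array([[np.cos(a),np.sin(a),0],[np.sin(a),-np.cos(a),0],[0,0,-1]]))
    x=R0.as_matrix()[:,0]; print('t',round(s['time'],2),'pos',s['tool_pos'].round(4),'phi',round(float(np.degrees(np.arctan2(x[1],x[0]))),1),'F',s['wrist_force'].round(1),'w',round(s['width'],3),'q6',s['q'][5].round(2))
    print('shift',R0.inv().apply(np.array(pos)-s['tool_pos']).round(4),'turn',(R0.inv()*G).as_rotvec().round(4))
E
python3 -c "
from h import *
delta([.636,-.2375,.205],71)"
```

```text
t 0.15 pos [ 0.2082 -0.6415  0.2302] phi 18.0 F [-0.2 -0.8  0.5] w 1.004 q6 -0.04
shift [ 0.5316 -0.2521  0.0257] turn [-1.700e-03 -9.000e-04 -9.254e-01]
```

Emit:
apply_moves(
  deltas=[
    [0.5316, -0.2521, 0.0257, 0, 0, -0.925, 0.3],
    [0.5316, -0.2521, 0.0257, 0, 0, -0.925, 0.3],
    [0.5316, -0.2521, 0.0257, 0, 0, -0.925, 0.3],
    [0.5316, -0.2521, 0.0257, 0, 0, -0.925, 0.3],
    [0.5316, -0.2521, 0.0257, 0, 0, -0.925, 0.3],
    [0.5316, -0.2521, 0.0257, 0, 0, -0.925, 0.3],
    [0.5316, -0.2521, 0.0257, 0, 0, -0.925, 0.3],
    [0.5316, -0.2521, 0.0257, 0, 0, -0.925, 0.3],
  ],
)

```text
time: 0.82
tool_pos: [0.4515, -0.4117, 0.2164]
tcp_rot: [-2.553, -1.831, 0.0]
wrist_force: [0.8, -0.4, 0.5]
width: 0.696
```

```bash
python3 -c "
from h import *
delta([.636,-.2375,.205],71)"
```

```text
t 0.82 pos [ 0.4515 -0.4117  0.2164] phi 71.3 F [ 0.8 -0.4  0.5] w 0.696 q6 -0.45
shift [0.2242 0.1189 0.0114] turn [-0.0003 -0.0001  0.0051]
```

Emit:
apply_moves(
  deltas=[
    [0.224, 0.119, 0.0114, 0, 0, 0.005, 0.3],
    [0.224, 0.119, 0.0114, 0, 0, 0.005, 0.3],
    [0.224, 0.119, 0.0114, 0, 0, 0.005, 0.3],
    [0.224, 0.119, 0.0114, 0, 0, 0.005, 0.3],
    [0.224, 0.119, 0.0114, 0, 0, 0.005, 0.3],
    [0.224, 0.119, 0.0114, 0, 0, 0.005, 0.3],
    [0.224, 0.119, 0.0114, 0, 0, 0.005, 0.3],
    [0.224, 0.119, 0.0114, 0, 0, 0.005, 0.3],
  ],
)

```text
time: 1.48
tool_pos: [0.6373, -0.2379, 0.2043]
tcp_rot: [-2.558, -1.822, 0.001]
wrist_force: [-0.6, -0.2, 1.4]
width: 0.703
```

```bash
python3 -c "
from h import *
delta([.636,-.2375,.205],71)
s=status.read_state(); im=vision.read_camera('wrist'); C=cam('wrist',s)
np.save('pics/w1.npy',im); cv2.imwrite('pics/w1.png',im[:,:,::-1]); print(proj(C,[.636,-.2375,.093]))
"
```

```text
t 1.48 pos [ 0.6373 -0.2379  0.2043] phi 70.9 F [-0.6 -0.2  1.4] w 0.703 q6 -0.06
shift [-0.     -0.0014 -0.0007] turn [-0.0012 -0.0003 -0.0012]
[313.12194473 231.67198232]
```

View pics/w1.png

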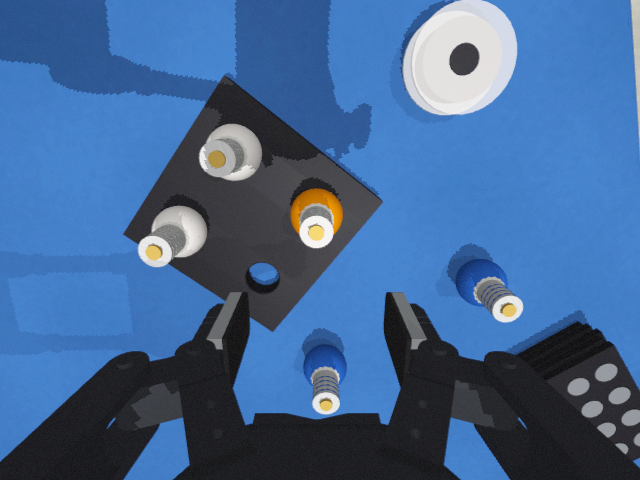

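```bash
python3 -c "
from h import *
s=status.read_state(); C=cam('wrist',s); P=onz(C,316,232,.093); print(P, proj(C,[P[0],P[1],.037]))
im=np.load('pics/w1.npy'); m=cv2.inRange(cv2.cvtColor(im,cv2.COLOR_RGB2HSV),(8,200,100),(25,255,255)); m[:,:285]=0;m[:,350:]=0;m[:180]=0;m[260:]=0
n=cv2.findContours(m,0,1)[0]; c=max(n,key=cv2.contourArea); print(cv2.minEnclosingCircle(c))
delta([P[0],P[1],.061],71,s)"
```

```text
[ 0.63665952 -0.24015099  0.093     ] [316.05631605 213.49467856]
((316.0065002441406, 214.13636779785156), 26.155826568603516)
t 1.53 pos [ 0.6361 -0.2395  0.2045] phi 70.8 F [ 0.1 -0.4 -0.7] w 0.7 q6 -0.06
shift [-0.0004  0.001   0.1435] turn [-0.0016  0.0005 -0.0029]
```

Emit:
apply_moves(
  deltas=[
    [0, 0.001, 0.03, 0, 0, 0, 0.3],
    [0, 0.001, 0.065, 0, 0, 0, 0.3],
    [0, 0.001, 0.095, 0, 0, 0, 0.3],
    [0, 0.001, 0.12, 0, 0, 0, 0.3],
    [0, 0.001, 0.135, 0, 0, 0, 0.3],
    [0, 0.001, 0.1435, 0, 0, 0, 0.3],
    [0, 0.001, 0.1435, 0, 0, 0, 0.3],
    [0, 0.001, 0.1435, 0, 0, 0, 0.3],
  ],
)

```text
time: 2.2
tool_pos: [0.6371, -0.2417, 0.0627]
tcp_rot: [2.563, 1.816, 0.001]
wrist_force: [0.6, -0.1, 0.4]
width: 0.696
```

Emit:
apply_moves(
  deltas=[
    [0, 0, 0, 0, 0, 0, 0.5],
    [0, 0, 0, 0, 0, 0, 0.6],
    [0, 0, 0, 0, 0, 0, 0.7],
    [0, 0, 0, 0, 0, 0, 0.8],
    [0, 0, 0, 0, 0, 0, 0.9],
    [0, 0, 0, 0, 0, 0, 0.9],
    [0, 0, 0, 0, 0, 0, 0.9],
    [0, 0, 0, 0, 0, 0, 0.9],
  ],
  squeeze=30,
)

```text
time: 2.87
tool_pos: [0.6378, -0.2411, 0.0636]
tcp_rot: [2.561, 1.817, 0.001]
wrist_force: [-2.1, 0.7, 5.9]
width: 0.293
```

```bash
python3 -c "
from h import *
delta([.636,-.2375,.205],71)
"
```

```text
t 2.87 pos [ 0.6378 -0.2411  0.0636] phi 70.7 F [-2.1  0.7  5.9] w 0.293 q6 -0.06
shift [ 0.0028 -0.0026 -0.1414] turn [ 0.0019  0.0003 -0.0051]
```

Emit:
apply_moves(
  deltas=[
    [0, 0, -0.01, 0, 0, 0, 0.9],
    [0, 0, -0.025, 0, 0, 0, 0.9],
    [0, 0, -0.05, 0, 0, 0, 0.9],
    [0, 0, -0.08, 0, 0, 0, 0.9],
    [0, 0, -0.11, 0, 0, 0, 0.9],
    [0, 0, -0.13, 0, 0, 0, 0.9],
    [0, 0, -0.14, 0, 0, 0, 0.9],
    [0, 0, -0.14, 0, 0, 0, 0.9],
  ],
)

```text
time: 3.53
tool_pos: [0.6391, -0.2416, 0.2068]
tcp_rot: [2.557, 1.814, 0.006]
wrist_force: [0.2, -0.1, 0.1]
width: 0.294
```

```bash
python3 -c "
from h import *
delta([.483,.08,.2],107)
"
```

```text
t 3.53 pos [ 0.6391 -0.2416  0.2068] phi 70.7 F [ 0.2 -0.1  0.1] w 0.294 q6 -0.06
shift [ 0.2519 -0.2537  0.0047] turn [ 0.0071  0.0028 -0.6336]
```

Emit:
apply_moves(
  deltas=[
    [0.01, -0.01, 0, 0, 0, -0.03, 0.9],
    [0.03, -0.03, 0.001, 0, 0, -0.08, 0.9],
    [0.055, -0.055, 0.001, 0, 0, -0.14, 0.9],
    [0.08, -0.08, 0.002, 0, 0, -0.2, 0.9],
    [0.105, -0.105, 0.002, 0, 0, -0.265, 0.9],
    [0.13, -0.13, 0.003, 0, 0, -0.33, 0.9],
    [0.155, -0.155, 0.003, 0, 0, -0.39, 0.9],
    [0.175, -0.176, 0.003, 0, 0, -0.44, 0.9],
  ],
)

```text
time: 4.2
tool_pos: [0.525, -0.0148, 0.1959]
tcp_rot: [-2.096, -2.334, 0.004]
wrist_force: [0.6, 0.1, -0.4]
width: 0.295
```

```bash
python3 -c "
from h import *
delta([.483,.08,.2],107)
"
```

```text
t 4.2 pos [ 0.525  -0.0148  0.1959] phi 96.2 F [ 0.6  0.1 -0.4] w 0.295 q6 -0.18
shift [ 0.0988 -0.0316 -0.0038] turn [-0.0051 -0.0024 -0.1893]
```

Emit:
apply_moves(
  deltas=[
    [0.02, -0.006, -0.001, 0, 0, -0.04, 0.9],
    [0.04, -0.013, -0.002, 0, 0, -0.08, 0.9],
    [0.06, -0.019, -0.003, 0, 0, -0.12, 0.9],
    [0.08, -0.026, -0.004, 0, 0, -0.16, 0.9],
    [0.092, -0.03, -0.004, -0.005, -0.0025, -0.18, 0.9],
    [0.0985, -0.0315, -0.004, -0.005, -0.0025, -0.189, 0.9],
    [0.0985, -0.0315, -0.004, -0.005, -0.0025, -0.189, 0.9],
    [0.0985, -0.0315, -0.004, -0.005, -0.0025, -0.189, 0.9],
  ],
)

```text
time: 4.87
tool_pos: [0.4863, 0.0773, 0.2016]
tcp_rot: [1.871, 2.519, 0.0]
wrist_force: [-0.2, 0.1, -0.2]
width: 0.299
```

```bash
python3 -c "
from h import *
im=vision.read_camera('wrist') # settle
s=status.read_state(); im=vision.read_camera('wrist'); C=cam('wrist',s)
delta([.463,.1475,.2],107,s)
np.save('pics/w2.npy',im); cv2.imwrite('pics/w2.png',im[:,:,::-1]); print(proj(C,[.463,.1475,.034]))
"
```

```text
t 4.92 pos [0.4868 0.077  0.2019] phi 106.7 F [ 1.1  0.2 -0.9] w 0.291 q6 -0.18
shift [ 0.0744 -0.0025  0.0017] turn [ 0.0032  0.003  -0.0046]
[311.42616704 125.83322666]
```

View pics/w2.png

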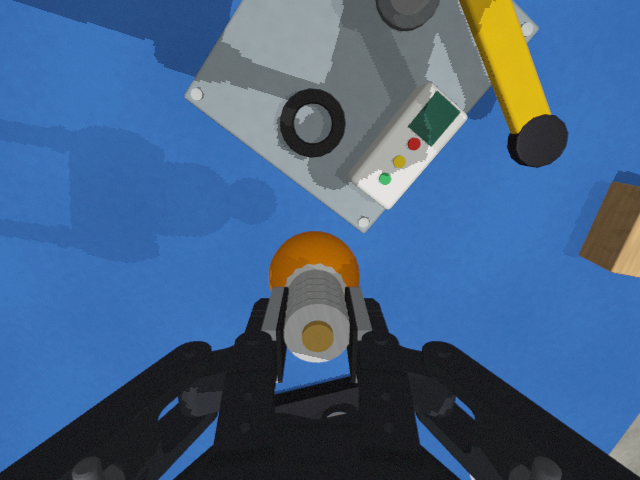

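```bash
cat > m.py <<'E'
from h import *
im=np.load('pics/w2.npy'); s=status.read_state(); C=cam('wrist',s); s['tool_pos']; print(s['tool_pos'])
g=cv2.cvtColor(im,cv2.COLOR_RGB2HSV)[...,2]; m=(g<70).astype('uint8')*255; k=np.zeros_like(m); k[80:165,270:352]=m[80:165,270:352]
cs,h=cv2.findContours(k,cv2.RETR_CCOMP,cv2.CHAIN_APPROX_NONE)
for c in cs:
    if len(c)>40:
        e=cv2.fitEllipse(c); print('ell',np.round(e[0],1),np.round(e[1],1),onz(C,*e[0],.034))
for d in (.034,):
    P=onz(C,313,122,d); print(P)
hs=cv2.cvtColor(im,cv2.COLOR_RGB2HSV); m=cv2.inRange(hs,(8,150,80),(25,255,255)); m[:225]=0;m[300:]=0
c=max(cv2.findContours(m,0,1)[0],key=cv2.contourArea)[:,0]; c=c[c[:,1]<272].astype(float)
A=np.c_[2*c,np.ones(len(c))]; up=c[c[:,1]<270]
x=np.linalg.lstsq(A,(c**2).sum(1),rcond=None)[0]; print('globe fit',x[:2],np.sqrt(x[2]+x[0]**2+x[1]**2))
R=Ro.from_rotvec(s['tcp_rot']).as_matrix()
w=lambda z:proj(C,s['tool_pos']+R@np.array([0,0,z])); print('pred globe,contact on tool axis',w(.0262),w(-.030))
E
python3 m.py
```

```text
[0.48713468 0.07675498 0.20219212]
ell [312.1 122.5] [64.5 67.7] [0.4632166  0.15001572 0.034     ]
ell [312.3 122.9] [38.9 40.4] [0.46347859 0.14971876 0.034     ]
[0.46384009 0.15060821 0.034     ]
globe fit [313.45916794 259.16296763] 30.76762211357997
pred globe,contact on tool axis [314.78282054 278.75291554] [314.35392822 343.03308177]
```

```bash
python3 - <<'E'
from h import *
im=np.load('pics/w2.npy'); cv2.imwrite('pics/c2.png',cv2.resize(im[220:400,220:420,::-1],None,fx=4,fy=4,interpolation=cv2.INTER_CUBIC)[:600])
E
```

```text
(no output)
```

View pics/c2.png

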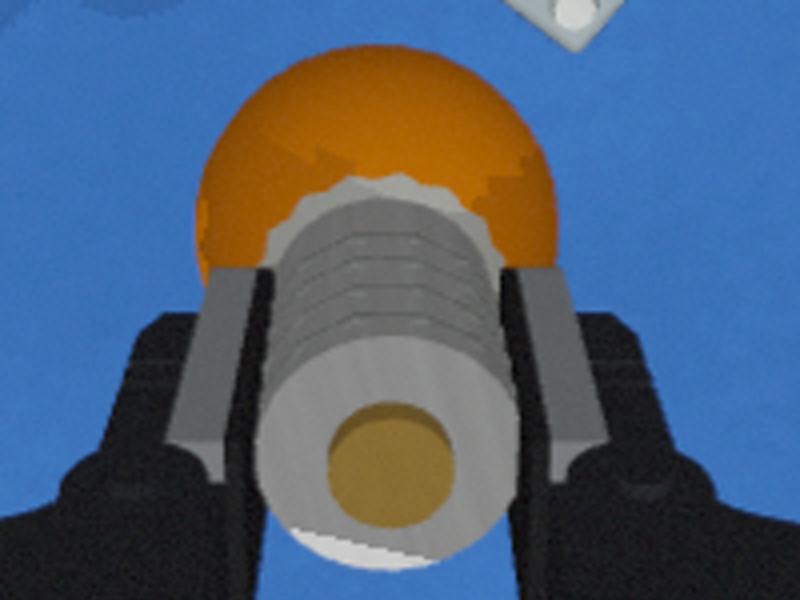

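```bash
python3 -c "
from h import *
delta([.4637,.1485,.11],106.7)"
```

```text
t 4.97 pos [0.4871 0.0768 0.2022] phi 106.7 F [ 0.3 -0.3 -0.6] w 0.296 q6 -0.18
shift [ 0.0757 -0.0022  0.092 ] turn [0.0036 0.0031 0.0001]
```

Emit:
apply_moves(
  deltas=[
    [0.015, 0, 0.005, 0, 0, 0, 0.9],
    [0.035, -0.001, 0.015, 0, 0, 0, 0.9],
    [0.055, -0.002, 0.03, 0.002, 0.001, 0, 0.9],
    [0.07, -0.002, 0.05, 0.003, 0.003, 0, 0.9],
    [0.0755, -0.0022, 0.07, 0.0035, 0.003, 0, 0.9],
    [0.0755, -0.0022, 0.085, 0.0035, 0.003, 0, 0.9],
    [0.0755, -0.0022, 0.092, 0.0035, 0.003, 0, 0.9],
    [0.0755, -0.0022, 0.092, 0.0035, 0.003, 0, 0.9],
  ],
)

```text
time: 5.63
tool_pos: [0.4626, 0.1478, 0.1085]
tcp_rot: [-1.875, -2.519, 0.004]
wrist_force: [-0.1, 0.2, -0.3]
width: 0.291
```

```bash
python3 - <<'E'
from h import *
im=vision.read_camera('wrist') # settle
s=status.read_state(); im=vision.read_camera('wrist'); T=vision.read_camera('top'); S=vision.read_camera('scene')
delta([.4637,.1485,.0772],106.7,s)
np.save('pics/w3.npy',im); np.save('pics/S3.npy',S)
z=lambda I,x,y,w,h,f:cv2.resize(I[y:y+h,x:x+w],(int(w*f),int(h*f)),interpolation=cv2.INTER_CUBIC)
o=np.hstack([z(im,200,100,200,300,2),z(S,340,130,80,120,5)]); cv2.imwrite('pics/c3.png',o[:,:,::-1])
E
```

```text
t 5.68 pos [0.4637 0.1481 0.1099] phi 106.7 F [-0.5 -0.2 -0.9] w 0.295 q6 -0.03
shift [0.0004 0.0002 0.0327] turn [-0.0008  0.     -0.0005]
```

View pics/c3.png

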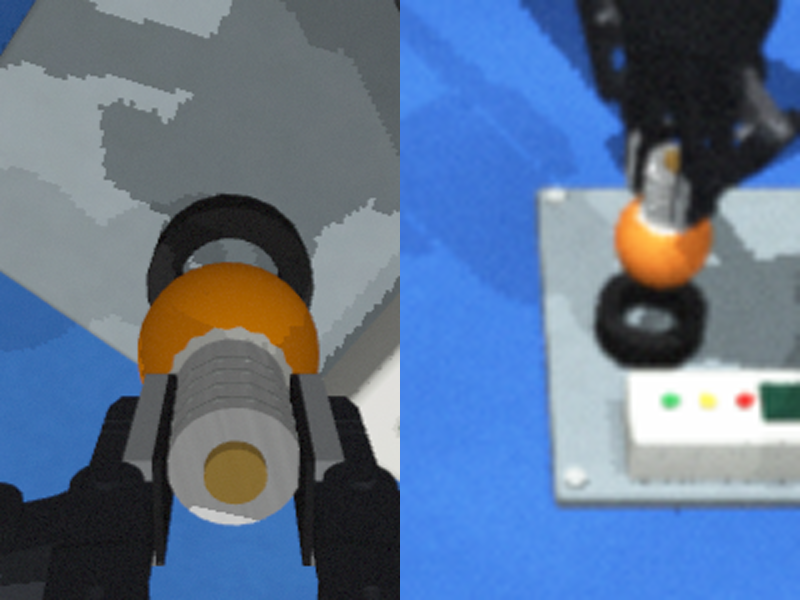

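```bash
python3 - <<'E'
from h import *
cs=cam('scene'); 
a=proj(cs,[.4632,.1499,.034]); b=proj(cs,[.4632,.1499,.0837]); print(a,b,b-a, proj(cs,[.4732,.1499,.0837])-b,proj(cs,[.4632,.1599,.0837])-b)
E
```

```text
[389.79304084 190.43569093] [391.68495578 176.90340392] [  1.89191494 -13.53228701] [1.74309435 2.81545457] [ 3.69360623 -1.06957699]
```

Emit:
apply_moves(
  deltas=[
    [0, 0, 0.006, 0, 0, 0, 0.9],
    [0, 0, 0.012, 0, 0, 0, 0.9],
    [0, 0, 0.018, 0, 0, 0, 0.9],
    [0, 0, 0.023, 0, 0, 0, 0.9],
    [0, 0, 0.027, 0, 0, 0, 0.9],
    [0, 0, 0.029, 0, 0, 0, 0.9],
    [0, 0, 0.03, 0, 0, 0, 0.9],
    [0, 0, 0.03, 0, 0, 0, 0.9],
  ],
)

```text
time: 6.5
tool_pos: [0.4637, 0.1488, 0.0802]
tcp_rot: [1.874, 2.521, 0.001]
wrist_force: [0.8, -0.2, -0.3]
width: 0.295
```

Emit:
apply_moves(
  deltas=[
    [0, 0, 0.001, 0, 0, 0, 0.9],
    [0, 0, 0.001, 0, 0, 0, 0.9],
    [0, 0, 0.001, 0, 0, 0, 0.9],
  ],
)

```text
time: 6.75
tool_pos: [0.4641, 0.1489, 0.0798]
tcp_rot: [1.874, 2.52, 0.002]
wrist_force: [-0.7, 0.0, 0.1]
width: 0.291
```

Emit:
apply_moves(
  deltas=[
    [0, 0, 0.001, 0, 0, 0, 0.9],
    [0, 0, 0.001, 0, 0, 0, 0.9],
    [0, 0, 0.001, 0, 0, 0, 0.9],
  ],
)

```text
time: 7.0
tool_pos: [0.4639, 0.1488, 0.0786]
tcp_rot: [1.874, 2.52, 0.002]
wrist_force: [0.3, -0.6, -2.0]
width: 0.293
```

Emit:
apply_moves(
  deltas=[
    [0, 0, 0.001, 0, 0, 0, 0.9],
    [0, 0, 0.001, 0, 0, 0, 0.9],
    [0, 0, 0.001, 0, 0, 0, 0.9],
  ],
)

```text
time: 7.25
tool_pos: [0.464, 0.1489, 0.0778]
tcp_rot: [1.874, 2.52, 0.002]
wrist_force: [-1.7, -0.6, 1.6]
width: 0.293
```

Emit:
apply_moves(
  deltas=[
    [0, 0, 0.0005, 0, 0, 0, 0.9],
    [0, 0, 0.0005, 0, 0, 0, 0.9],
    [0, 0, 0.0005, 0, 0, 0, 0.9],
  ],
)

```text
time: 7.5
tool_pos: [0.4641, 0.1488, 0.0776]
tcp_rot: [1.874, 2.52, 0.002]
wrist_force: [-2.1, -0.3, 5.4]
width: 0.296
```

Emit:
apply_moves(
  deltas=[
    [0, -0.0006, -0.0002, 0, 0, 0, 0.9],
    [0, -0.0006, -0.0002, 0, 0, 0, 0.9],
    [0, -0.0006, -0.0002, 0, 0, 0, 0.9],
  ],
  squeeze=20,
)

```text
time: 7.75
tool_pos: [0.4638, 0.1488, 0.0776]
tcp_rot: [1.874, 2.52, 0.003]
wrist_force: [-0.5, -0.4, 4.3]
width: 0.292
```

Emit:
apply_moves(
  deltas=[
    [0, 0, 0, 0, 0, 0, 0.7],
    [0, 0, 0, 0, 0, 0, 0.69],
    [0, 0, 0, 0, 0, 0, 0.67],
    [0, 0, 0, 0, 0, 0, 0.64],
    [0, 0, 0, 0, 0, 0, 0.6],
    [0, 0, 0, 0, 0, 0, 0.55],
    [0, 0, 0, 0, 0, 0, 0.5],
    [0, 0, 0, 0, 0, 0, 0.45],
  ],
)

```text
time: 8.42
tool_pos: [0.4633, 0.1487, 0.0772]
tcp_rot: [1.874, 2.52, 0.001]
wrist_force: [0.3, 0.5, -0.1]
width: 0.549
```

Emit:
apply_moves(
  deltas=[
    [0, 0, 0, 0, 0, 0, 0.35],
    [0, 0, 0, 0, 0, 0, 0.3],
    [0, 0, -0.01, 0, 0, 0, 0.3],
    [0, 0, -0.03, 0, 0, 0, 0.3],
    [0, 0, -0.06, 0, 0, 0, 0.3],
    [0, 0, -0.09, 0, 0, 0, 0.3],
    [0, 0, -0.11, 0, 0, 0, 0.3],
    [0, 0, -0.12, 0, 0, 0, 0.3],
  ],
)

```text
time: 9.08
tool_pos: [0.4653, 0.1492, 0.2018]
tcp_rot: [1.872, 2.517, 0.01]
wrist_force: [0.6, 0.7, 0.0]
width: 0.699
```

```bash
python3 - <<'E'
from h import *
im=vision.read_camera('wrist') # settle
s=status.read_state(); im=vision.read_camera('wrist'); S=vision.read_camera('scene'); T=vision.read_camera('top')
delta([.506,.265,.27],136.8,s); C=cam('wrist',s)
print('ring pred',proj(C,[.4635,.1492,.034]),'globe',proj(C,[.4635,.1492,.051]),'disc',proj(C,[.4635,.1492,.104]),'contact',proj(C,[.4635,.1492,.107]))
np.save('pics/w4.npy',im)
z=lambda I,x,y,w,h,f:cv2.resize(I[y:y+h,x:x+w],(int(w*f),int(h*f)),interpolation=cv2.INTER_CUBIC)
o=np.hstack([z(im,220,120,200,300,2),z(S,350,140,80,120,5)]); cv2.imwrite('pics/c4.png',o[:,:,::-1])
E
```

```text
t 9.13 pos [0.4658 0.1493 0.2024] phi 106.7 F [0.7 0.3 2.4] w 0.699 q6 -0.03
shift [ 0.0992  0.0724 -0.0669] turn [ 0.0087  0.0025 -0.5248]
ring pred [311.0970603  211.45489608] globe [311.02162169 216.27930504] disc [310.72459808 235.27439854] contact [310.70420903 236.57830785]
```

View pics/c4.png

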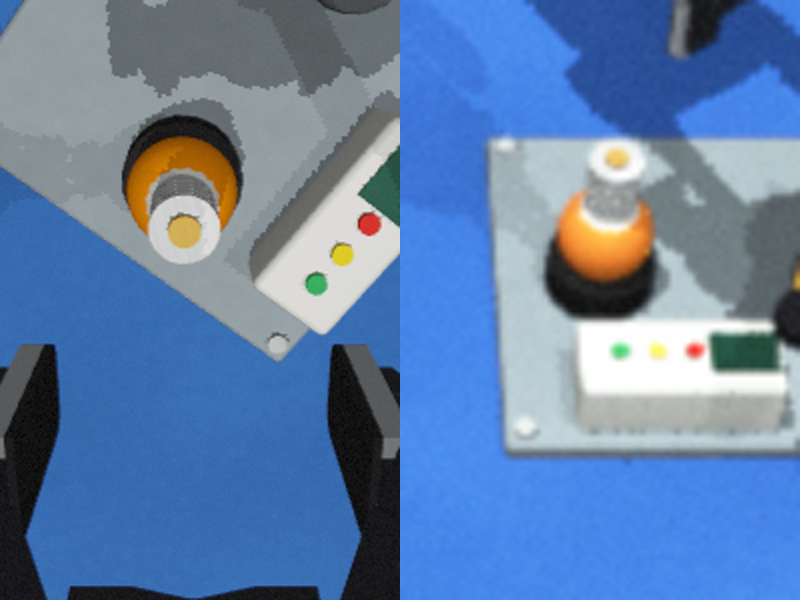

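Emit:
apply_moves(
  deltas=[
    [0, 0, -0.02, 0, 0, -0.06, 0.15],
    [0.005, 0.004, -0.05, 0.003, 0.001, -0.12, 0.15],
    [0.025, 0.02, -0.067, 0.005, 0.002, -0.2, 0.15],
    [0.05, 0.036, -0.067, 0.0085, 0.0025, -0.3, 0.15],
    [0.075, 0.054, -0.067, 0.0085, 0.0025, -0.4, 0.15],
    [0.09, 0.066, -0.067, 0.0085, 0.0025, -0.5, 0.15],
    [0.099, 0.0724, -0.067, 0.0085, 0.0025, -0.525, 0.15],
    [0.099, 0.0724, -0.067, 0.0085, 0.0025, -0.525, 0.15],
  ],
)

```text
time: 9.95
tool_pos: [0.5034, 0.2655, 0.2618]
tcp_rot: [-1.152, -2.913, 0.011]
wrist_force: [-0.1, 0.1, -0.5]
width: 0.849
```

```bash
python3 - <<'E'
from h import *
im=vision.read_camera('wrist') # settle
s=status.read_state(); im=vision.read_camera('wrist')
delta([.506,.265,.132],136.8,s); C=cam('wrist',s)
m=cv2.inRange(cv2.cvtColor(im,cv2.COLOR_RGB2HSV),(170,150,80),(179,255,255))|cv2.inRange(cv2.cvtColor(im,cv2.COLOR_RGB2HSV),(0,180,150),(4,255,255))
c=max(cv2.findContours(m,0,1)[0],key=cv2.contourArea); r=cv2.minAreaRect(c); b=cv2.boxPoints(r); P=np.array([onz(C,*p,.167) for p in b]); print(r,P.round(4),P.mean(0).round(4))
e=P[1]-P[0],P[2]-P[1]; 
for v in e: print(np.linalg.norm(v),np.degrees(np.arctan2(v[1],v[0])))
np.save('pics/w5.npy',im); cv2.imwrite('pics/w5.png',im[:,:,::-1])
E
```

```text
t 10.0 pos [0.5031 0.2642 0.2621] phi 136.8 F [-0.4  0.2 -0.4] w 0.851 q6 -0.38
shift [-0.0023  0.004   0.1301] turn [-0.0105 -0.0052 -0.0007]
((323.5, 247.5), (19.0, 49.0), 0.0) [[0.5209 0.2442 0.167 ]
 [0.4937 0.2699 0.167 ]
 [0.5029 0.2797 0.167 ]
 [0.5304 0.2544 0.167 ]] [0.512  0.2621 0.167 ]
0.03739985953734647 136.57030877809729
0.013342442066982273 46.84362626089733
```

View pics/w5.png

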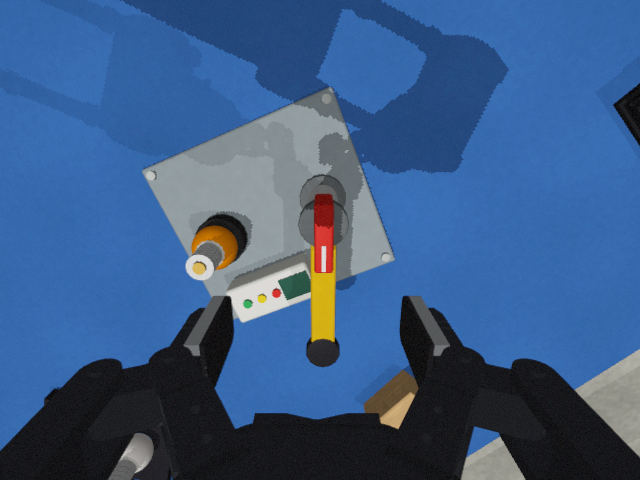

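```bash
python3 - <<'E'
from h import *
s=status.read_state(); C=cam('wrist',s); a=np.radians(136.8); d=np.array([np.cos(a),np.sin(a),0])
E=onz(C,323.8,272.5,.167); K=E+.026*d; print(E,K)
H=onz(C,322.5,352,.114+.016); print('head',H, np.linalg.norm((H-K)[:2]),np.degrees(np.arctan2(*(H-K)[1::-1]))) 
print('ring-knob',np.linalg.norm(K[:2]-[.4635,.1492]))
delta([K[0],K[1],.132],136.8,s)
E
```

```text
[0.52620802 0.24837962 0.167     ] [0.50725483 0.26617784 0.167     ]
head [0.59578591 0.18244941 0.13      ] 0.12185320091975776 -43.40298885908951
ring-knob 0.12489315978126621
t 10.05 pos [0.503  0.2635 0.2625] phi 136.7 F [-0.7  0.  -0.2] w 0.845 q6 -0.38
shift [-0.0019  0.0062  0.1305] turn [-0.0102 -0.0049 -0.0014]
```

Emit:
apply_moves(
  deltas=[
    [-0.002, 0.006, 0.02, -0.005, -0.0025, 0, 0.3],
    [-0.002, 0.006, 0.05, -0.01, -0.005, 0, 0.3],
    [-0.002, 0.006, 0.08, -0.01, -0.005, 0, 0.3],
    [-0.002, 0.006, 0.105, -0.01, -0.005, 0, 0.3],
    [-0.002, 0.006, 0.12, -0.01, -0.005, 0, 0.3],
    [-0.002, 0.006, 0.129, -0.01, -0.005, 0, 0.3],
    [-0.002, 0.006, 0.129, -0.01, -0.005, 0, 0.4],
    [-0.002, 0.006, 0.129, -0.01, -0.005, 0, 0.4],
  ],
)

```text
time: 10.72
tool_pos: [0.5085, 0.2662, 0.1355]
tcp_rot: [1.158, 2.918, 0.004]
wrist_force: [0.1, -0.1, 0.7]
width: 0.601
```

```bash
python3 -c "
from h import *
delta([.5073,.2662,.133],136.8)"
```

```text
t 10.72 pos [0.5085 0.2662 0.1355] phi 136.7 F [ 0.1 -0.1  0.7] w 0.601 q6 -0.38
shift [ 0.0009 -0.0008  0.0025] turn [ 0.0031  0.001  -0.0013]
```

Emit:
apply_moves(
  deltas=[
    [0.0009, -0.0008, 0.0015, 0.003, 0.001, 0, 0.5],
    [0.0009, -0.0008, 0.0015, 0.003, 0.001, 0, 0.6],
    [0.0009, -0.0008, 0.0015, 0.003, 0.001, 0, 0.7],
    [0.0009, -0.0008, 0.0015, 0.003, 0.001, 0, 0.8],
    [0.0009, -0.0008, 0.0015, 0.003, 0.001, 0, 0.9],
    [0.0009, -0.0008, 0.0015, 0.003, 0.001, 0, 1.0],
    [0.0009, -0.0008, 0.0015, 0.003, 0.001, 0, 1.0],
    [0.0009, -0.0008, 0.0015, 0.003, 0.001, 0, 1.0],
  ],
  squeeze=40,
)

```text
time: 11.38
tool_pos: [0.5069, 0.2662, 0.135]
tcp_rot: [-1.156, -2.921, 0.002]
wrist_force: [-3.6, -4.3, 6.2]
width: 0.157
```

```bash
python3 -c "
from h import *
delta([.5073,.2662,.133],136.8)"
```

```text
t 11.38 pos [0.5069 0.2662 0.135 ] phi 136.8 F [-3.6 -4.3  6.2] w 0.157 q6 -0.38
shift [-0.0003  0.0002  0.002 ] turn [-0.0012  0.0005  0.0005]
```

Emit:
apply_moves(
  deltas=[
    [0, -0.0006, 0, 0, 0, 0.04, 1],
    [0, -0.0006, 0, 0, 0, 0.11, 1],
    [0, -0.0006, 0, 0, 0, 0.18, 1],
    [0, -0.0006, 0, 0, 0, 0.25, 1],
    [0, -0.0006, 0, 0, 0, 0.32, 1],
    [0, -0.0006, 0, 0, 0, 0.39, 1],
    [0, -0.0006, 0, 0, 0, 0.46, 1],
    [0, -0.0006, 0, 0, 0, 0.53, 1],
  ],
)

```text
time: 12.05
tool_pos: [0.5067, 0.2661, 0.135]
tcp_rot: [1.884, 2.513, -0.001]
wrist_force: [-3.5, -3.7, 4.5]
width: 0.155
```

```bash
python3 -c "
from h import *
delta([.5073,.2662,.135],70); print(status.read_state()['torque'])"
```

```text
t 12.05 pos [0.5067 0.2661 0.135 ] phi 106.3 F [-3.5 -3.7  4.5] w 0.155 q6 0.16
shift [-0.0001  0.0006 -0.    ] turn [-1.000e-04  8.000e-04  6.331e-01]
[-0.50418956  0.46047987  0.1021712 ]
```

Emit:
apply_moves(
  deltas=[
    [-0.0003, -0.0005, 0, 0, 0, 0.07, 1],
    [-0.0003, -0.0005, 0, 0, 0, 0.14, 1],
    [-0.0003, -0.0005, 0, 0, 0, 0.21, 1],
    [-0.0003, -0.0005, 0, 0, 0, 0.28, 1],
    [-0.0003, -0.0005, 0, 0, 0, 0.35, 1],
    [-0.0003, -0.0005, 0, 0, 0, 0.42, 1],
    [-0.0003, -0.0005, 0, 0, 0, 0.49, 1],
    [-0.0003, -0.0005, 0, 0, 0, 0.55, 1],
  ],
)

```text
time: 12.72
tool_pos: [0.5064, 0.2661, 0.135]
tcp_rot: [2.497, 1.907, 0.0]
wrist_force: [-3.9, -2.5, 5.2]
width: 0.159
```

Emit:
apply_moves(
  deltas=[
    [0, 0, 0, 0, 0, 0.04, 1],
    [0, 0, 0, 0, 0, 0.07, 1],
    [0, 0, 0, 0, 0, 0.08, 1],
    [0, 0, 0, 0, 0, 0.08, 1],
  ],
)

```text
time: 13.05
tool_pos: [0.5063, 0.2661, 0.135]
tcp_rot: [-2.568, -1.809, -0.0]
wrist_force: [-3.1, -2.3, 5.5]
width: 0.158
```

```bash
python3 -c "
from h import *
delta([.5073,.2662,.135],69.5); print(status.read_state()['torque'])"
```

```text
t 13.05 pos [0.5063 0.2661 0.135 ] phi 70.3 F [-3.1 -2.3  5.5] w 0.158 q6 0.78
shift [ 0.0004  0.0009 -0.    ] turn [ 0.     -0.0001  0.0145]
[-0.32880918  0.49206071 -0.05641793]
```

Emit:
apply_moves(
  deltas=[
    [0, 0, 0, 0, 0, 0, 0.8],
    [0, 0, 0, 0, 0, 0, 0.7],
    [0, 0, 0, 0, 0, 0, 0.6],
    [0, 0, 0, 0, 0, 0, 0.5],
    [0, 0, 0, 0, 0, 0, 0.4],
    [0, 0, 0, 0, 0, 0, 0.4],
    [0, 0, -0.01, 0, 0, 0, 0.4],
    [0, 0, -0.03, 0, 0, 0, 0.4],
  ],
)

```text
time: 13.72
tool_pos: [0.5045, 0.2652, 0.1615]
tcp_rot: [-2.567, -1.809, 0.009]
wrist_force: [-0.7, -0.3, -0.0]
width: 0.599
```

Emit:
apply_moves(
  deltas=[
    [0, 0, -0.03, 0, 0, 0, 0.4],
    [0, 0, -0.07, 0, 0, 0, 0.4],
    [0, 0, -0.11, 0, 0, 0, 0.4],
    [0, 0, -0.14, 0, 0, 0, 0.4],
    [0, 0, -0.15, 0, 0, 0, 0.4],
    [0, 0, -0.15, 0, 0, 0, 0.4],
  ],
)

```text
time: 14.22
tool_pos: [0.5085, 0.267, 0.3192]
tcp_rot: [2.567, 1.809, 0.015]
wrist_force: [0.5, 1.3, -0.4]
width: 0.6
```

```bash
python3 - <<'E'
from h import *
im=vision.read_camera('wrist') # settle
s=status.read_state(); im=vision.read_camera('wrist'); S=vision.read_camera('scene'); C=cam('wrist',s)
delta([.5073,.2662,.3],70,s); print('head pred',proj(C,[.4635,.1492,.13]),proj(cam('scene'),[.4635,.1492,.13]))
z=lambda I,x,y,w,h,f:cv2.resize(I[y:y+h,x:x+w],(int(w*f),int(h*f)),interpolation=cv2.INTER_CUBIC)
o=np.hstack([z(im,160,120,320,360,1.25),z(S,350,110,100,112.5 and 112,4.018)[:450]]); cv2.imwrite('pics/c6.png',o[:,:,::-1])
E
```

```text
t 14.27 pos [0.5073 0.2664 0.3159] phi 70.3 F [ 0.1 -0.6 -0.1] w 0.601 q6 0.78
shift [-0.0003  0.      0.0159] turn [ 0.003  -0.0033  0.0061]
head pred [313.0635274 323.3458631] [393.33894369 163.71417604]
```

View pics/c6.png

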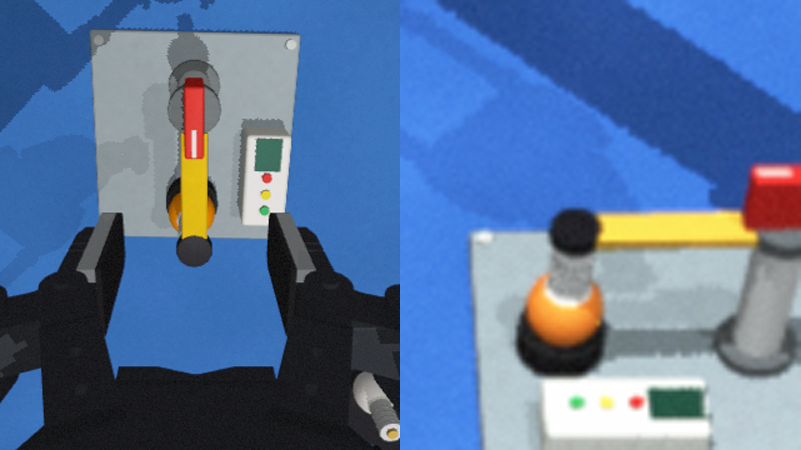

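```bash
python3 -c "
from workcell import job; print(job.finish_job())"
```

```text
the job is handed in; nothing more can be done
None
```

I moved the amber bulb from the tray into the tester's rubber ring, lowering it until light contact (about 5 N) before opening the fingers. I then gripped the red knob once and turned it about 66° clockwise, past its detent into the test position. I let go, moved the arm clear and handed the job in at about 14 s.

**Last checks:**
- **Head:** the final wrist picture shows it over the bulb, at about (315, 320) px against (313, 323) predicted for a spot directly over the ring.
- **Bulb:** still standing in the ring. I measured a lean of about 1° after setting it down and before turning the knob. In the final scene view it looks unchanged, though the arm hides most of it from the wrist camera.
- **Knob:** it stayed in the test position after release, and the wrist torque had reversed before I let go, so it was past the crest.
- **Forces:** the highest wrist reading I saw was about 9 N, while gripping the knob.
- **Other objects:** nothing I did went near the white bulbs, reel or carton. I did not measure their positions again at the end.

**Disagreements:** the scene camera placed the ring about 8 mm from the other two views. I used the wrist estimate, which agreed with the known 125 mm from ring to knob. In the wrist view, the held bulb looked about 1.5° off the tool axis, which is within calibration error, so I made no correction.

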